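Close the paint strainer: draw its cover down with four wing nuts in cross order

ROBOT

A 6-joint arm with a two-finger parallel gripper is mounted at the origin on a cart in front of the work surface, level with it; the furniture and walls round the work are solid. World frame = base frame: x ahead of the robot, y to its left, z up, the work surface at z = 0. Lengths are in mm, angles in rad, forces in N, time in s.
With the tool pointing down it reaches from about 275 to 1000 mm from the base axis. Payload 8.4 kg.
Tool frame: the origin (TCP) lies at the very end of the fingers, on their centre line; the grasp point (between the pads) lies 19 mm behind it (r.pinch_z is the distance from the TCP to the grasp point, in mm); z points along the fingers, y is the line along which they close (so a half turn about z gives the same grasp; the last joint's range is limited). The gripper opens to 85 mm and grips with 20 to 120 N. Pads are 22 mm wide; open, the fingers measure 114 mm over their backs; the gripper's body (76 mm by 85 mm) begins 54 mm behind the grasp point. The pads swing forward as they close: fully open they stand 13 mm farther back than shut.
Start: joints at [1.327, 0.353, 1.633, -0, 1.155, -0.002], TCP at [149.655, 606.821, 231.281] pointing down, gripper open.
Joint ranges: [-2.63, 2.63], [-0.92, 2.1], [0.06, 2.66], [-1.3, 4.44], [0, 2.69], [-3.02, 3.02]. Speed limits (rad/s): [2.22, 2.22, 2.79, 3.14, 3.14, 3.14].

INTERFACE

Orientations are given as [roll, pitch, yaw] about the fixed x, y, z axes, in that order (R = Rz(yaw) Ry(pitch) Rx(roll)).
In Python, from rig import r gives the robot as it stands.
- The arm moves only by the tool carry_out, never from a script. Its argument "series" is a list of rows, each a list of 7 numbers: the turn, a rotation vector about the tool's x, y, z as a fraction of full scale, then the shift along the tool's x, y, z as a fraction of full scale, then the gripper command: -1 is fully open, 1 is shut, values between are in proportion. A call has 1 to 8 rows; each row is the pose to reach, as a shift and turn from the pose commanded when the call began, along the tool's axes at that moment, turning the shorter way round; what a row does not reach only later rows make up. Full scale, the value 1, is 0.25 m for a shift and pi rad for a turn. A row lasts 1/8 s, in which the tool goes at most 62.5 mm and 10.7 degrees, less where a joint would pass 70% of its speed; a pose out of reach is approached as far as the arm can. A call with a number of a shift or a turn outside -1 to 1 is refused whole. A call with a gripper value outside its range is refused whole. The fingers move at their own pace and stop on an object; "force" is the grip in N (left out, the last holds). Time passes only in rows, so rows that repeat a pose let the fingers close. It gives the time, the measured TCP pose, the force, the opening and the grip force at its end, in the units of the state.
- r.sense(): the state, without advancing time (a new reading comes with each control period).
- r.grab_frame(name): name is "side" or "top"; returns the picture (400x640x3 uint8, red, green, blue); there is no depth.
- r.get_calibration(name): a dict with "K" (3x3 intrinsics, pixels), "distortion" ([k1, k2, p1, p2, k3] as OpenCV has them; the pictures are not rectified), "pose" (4x4, takes a point from camera to world coordinates). Camera axes: x right, y up, looking along -z (the intrinsics and any distortion apply to the point x, -y, -z); pixel columns grow to the right and rows downward; lengths in mm; the calibration is good to about 2 mm. A picture is of the moment at which its call begins. get_calibration takes no time and is no camera call.
- r.sign_off(): hands the job in; it is judged then, once.
Trained networks look in the newest picture that a camera, given by its name, has taken for a name from the list of things; names that differ only in an ending like _2 or _b are one class to them, and where a whole thing is asked for, a point or a joint stands for the part that bears it (a point fixed in the world has none). Each returns a list of dicts, best first, with "score" (0 to 1); they miss things now and then, are a little off and sometimes report something else, mostly with a low value. They report only what shows in the picture. A call takes as long as a camera call.
- r.silhouettes(camera, label): "region" (400x640 bool, what is visible of it) and "position" ([row, column] in pixels, amid what is visible of it).
The state is a dict: "clock": time; "qpos": joint angles; "qvel": joint speeds; "joint_efforts": joint torques, N m; "eef_pos": TCP position; "tcp_rot": TCP orientation; "contact_force": force on the tool from outside, world axes, zero at the start; "wrist_torque": the same for the moment, N m; "opening": opening from 0.0 (shut) to 1.0 (fully open); "grasp_force": force on a finger pad.
Only numpy, scipy, OpenCV 4.12 (cv2) and the standard library are available. Lean on these libraries where they do the work, as an engineer would, in place of code of your own. Each camera call takes 0.05 s, during which the arm holds its last target. There are 200 camera calls.

TASK

Close the paint strainer: take the T-handled wing-nut wrench and, turning clockwise, draw the cover down evenly with the four wing nuts in two passes, going from each nut to the one opposite - first every nut about half way (some 45 degrees), then every nut on to its stop so that the cover lies flush. The cover must not tip noticeably (by more than a degree or so), so never run one nut down in one go; turn the nuts only with the wrench, leave the scraper, the stick and the rest of the bench alone, and stand the wrench upright on the bench again, clear of the strainer.

Things in the scene. Friction and masses are not known exactly. Their poses are not given: they have to be found in the camera images.
- strainer: paint strainer housing, fixed on the bench: squat round cast bowl, 196 mm across, rim 70 mm high, on a dark foot plate, with a pipe stub on its +y and -y sides (ends 114 mm from the centre). Origin on the bench under its centre. Four upright studs, 12 mm thick, tops 114 mm high, stand 75 mm from the centre at 45, 135, 225 and 315 degrees from its x axis.
- cover: round metal cover of the strainer, 196 mm across, 12 mm thick at the studs, low dome and a lifting bow in the middle (top of the bow 38 mm above the underside). Origin at the centre of its underside; z up. A spring under it pushes it up against the nuts with 10 to 20 N, so it follows the nuts down and tips towards a nut that is tighter than the one opposite.
- cover_drop (a joint): how far the cover's middle has come down from its raised start, m: about 0 raised, about 0.005 down on the rim.
- nut_1: steel wing nut on the stud at 45 degrees. Origin on the stud's axis at the nut's underside (on the cover's top); two wings along its +x and -x: span 67 mm, 7 mm thick, 9 to 30 mm above the origin; hub 25 mm across, 15 mm high, with the stud standing out of it. Opposite nut: nut_3.
- nut_2: wing nut as nut_1, on the stud at 135 degrees. Opposite nut: nut_4.
- nut_3: wing nut as nut_1, on the stud at 225 degrees. Opposite nut: nut_1.
- nut_4: wing nut as nut_1, on the stud at 315 degrees. Opposite nut: nut_2.
- nut_1_turn (a joint): turn of nut_1 in rad, growing clockwise seen from above: 0 to 0.1 at the start, 0.8 half way, 1.6 at its hard stop, with the cover home. Steep quick thread: each rad lowers the nut 3.4 mm. It takes 0.12 to 0.2 N m to turn and stays where it is left.
- nut_2_turn (a joint): turn of nut_2, as nut_1_turn.
- nut_3_turn (a joint): turn of nut_3, as nut_1_turn.
- nut_4_turn (a joint): turn of nut_4, as nut_1_turn.
- wrench: wing-nut wrench, dark steel, 0.3 kg, 123 mm tall, standing on its four prongs. Origin at the centre of its underside (between the prong tips), z up its shaft. Between the prongs a slot 13 mm wide, 28 mm deep runs along its x; it takes a nut's wings (3 mm play each side, 0.12 to 0.2 rad before it bites). Prongs lie 11 to 25 mm from the axis along x. Prong tips work 10 to 18 mm above a nut's origin.
- wrench_handle (a point): centre of the wrench's T handle, 112 mm above its underside, same axes. The handle lies along x: its middle is a flat-sided bar 50 mm long, 22 mm wide (across y) and 22 mm high, with a black grip 21 mm thick at each end (114 mm over all); the shaft below it is 18 mm thick.
- filling_scraper: scraper with a black handle and a steel blade, 195 mm, lying flat on the bench; a bystander. Origin under its middle.
- stick: wooden stirring stick, 190 mm long, lying on the bench; a bystander. Origin under its middle.

How it is judged (in metres and radians):
On the way, in this order (a step that is already met when the one before it is completed fails the run):
1. first pass: all four nuts drawn about half way, none yet at its stop (value of joint nut_1_turn between 0.5 and 1.3 rad and value of joint nut_2_turn between 0.5 and 1.3 rad and value of joint nut_3_turn between 0.5 and 1.3 rad and value of joint nut_4_turn between 0.5 and 1.3 rad), for 0.2 s.
2. second pass: all four nuts at their stops, the cover flush on the rim (value of joint each of nut_1_turn, nut_2_turn, nut_3_turn, nut_4_turn above 1.45 rad and value of joint cover_drop above 0.0042 m and angle between cover's own z axis and vertical below 0.006 rad), for 0.2 s.
At the end, for the whole second after the job is handed in: All four nuts within 0.15 rad of their stops (turn above 1.45 of 1.6), the cover down by at least 4.2 of its some 5 mm and level within 0.006 rad; the wrench stands upright (within 0.08 rad) on the bench, released and at rest, its axis more than 130 mm from the strainer's centre (all of step 2 and height (world z) of wrench between -0.006 and 0.006 m and angle between wrench's own z axis and vertical below 0.08 rad and linear speed of wrench below 0.02 m/s and horizontal distance between wrench and strainer above 0.13 m and contact force between the fingers and wrench below 0.1 N); the robot touches nothing.
It fails at once if the cover is tipped by more than 1.4 degrees (one nut run down too far ahead of its opposite) (angle between cover's own z axis and vertical above 0.0245 rad).
It fails at once if two neighbouring nuts are drawn down a pass while the two opposite them are not (order not crosswise) ((value of joint each of nut_1_turn, nut_2_turn above 0.5 rad and value of joint each of nut_3_turn, nut_4_turn below 0.4 rad) or (value of joint each of nut_1_turn, nut_2_turn above 1.3 rad and value of joint each of nut_3_turn, nut_4_turn below 1.15 rad) or (value of joint each of nut_2_turn, nut_3_turn above 0.5 rad and value of joint each of nut_4_turn, nut_1_turn below 0.4 rad) or (value of joint each of nut_2_turn, nut_3_turn above 1.3 rad and value of joint each of nut_4_turn, nut_1_turn below 1.15 rad) or (value of joint each of nut_3_turn, nut_4_turn above 0.5 rad and value of joint each of nut_1_turn, nut_2_turn below 0.4 rad) or (value of joint each of nut_3_turn, nut_4_turn above 1.3 rad and value of joint each of nut_1_turn, nut_2_turn below 1.15 rad) or (value of joint each of nut_4_turn, nut_1_turn above 0.5 rad and value of joint each of nut_2_turn, nut_3_turn below 0.4 rad) or (value of joint each of nut_4_turn, nut_1_turn above 1.3 rad and value of joint each of nut_2_turn, nut_3_turn below 1.15 rad)).
It fails at once if the gripper's fingers press on a nut (contact force between the fingers and nut_1 above 2 N or contact force between the fingers and nut_2 above 2 N or contact force between the fingers and nut_3 above 2 N or contact force between the fingers and nut_4 above 2 N).
It fails at once if a bystander is shifted by more than 3 cm (distance of any of filling_scraper, stick from where it was at the start of the episode above 0.03 m).
It also fails if it takes over 72 s, if anything falls off the work surface, if the arm or the gripper's body presses on something with over 40 N, if the wrist force passes 120 N, or if a joint passes its speed limit or range.

## Working session

There is one attempt and no reset: what is moved stays moved. The work goes in short steps, Python scripts to look and compute and a tool call to move; the robot and the scene stay as the last step left them, time stands still between calls to the robot, and variables do not carry over. Pictures are saved under pics/ and viewed, at most 10 in all, crops included, and the job is handed in when it is done.

Besides the shell and the picture viewer there is one more tool, called after "Request:" as a command line: name --pt "numbers of a row" for each row, then --argument value for the rest. carry_out: Moves the arm, as the interface text tells. Its arguments: {"type":"object","properties":{"series":{"type":"array"},"force":{"type":"number"}},"required":["series"]}

```bash
mkdir -p pics; ls
python3 - <<'E'
from rig import r
import cv2,numpy as np
ims=[]
for c in("side","top"):
    im=r.grab_frame(c);cv2.imwrite(f"pics/{c}0.png",im[...,::-1])
    k=r.get_calibration(c);print(c,np.round(k["K"],1).tolist(),k["distortion"],np.round(k["pose"],3).tolist())
    for l in("strainer","cover","nut_1","wrench","wrench_handle","filling_scraper","stick"):
        for d in r.silhouettes(c,l)[:5]:
            ys,xs=np.nonzero(d["region"]);print(c,l,round(d["score"],2),np.round(d["position"]),len(xs),xs.min(),xs.max(),ys.min(),ys.max())
print(r.sense())
E
```

```text
pics
side [[470.5, 0.0, 312.0], [0.0, 470.5, 199.6], [0.0, 0.0, 1.0]] [0.02177192 0.         0.         0.         0.        ] [[0.968, 0.111, -0.226, 182.222], [-0.251, 0.376, -0.892, -1277.978], [-0.014, 0.92, 0.392, 673.799], [0.0, 0.0, 0.0, 1.0]]
side strainer 0.57 [193. 321.] 37 318 324 184 194
side cover 0.97 [202. 315.] 1204 282 343 191 218
side nut_1 0.64 [209. 303.] 84 298 308 201 212
side nut_1 0.56 [198. 290.] 39 287 294 194 199
side nut_1 0.48 [192. 324.] 20 319 323 189 193
side wrench 0.68 [251. 329.] 587 320 342 227 276
side wrench 0.19 [209. 304.] 84 298 308 200 212
side wrench_handle 0.69 [252. 330.] 611 320 343 227 276
side filling_scraper 0.6 [199. 260.] 289 239 286 194 203
side stick 0.38 [206. 304.] 97 298 308 200 213
top [[487.6, 0.0, 322.0], [0.0, 487.6, 210.5], [0.0, 0.0, 1.0]] [-0.15125065  0.          0.          0.          0.        ] [[0.011, 0.984, -0.18, 318.867], [-1.0, 0.007, -0.019, -22.496], [-0.018, 0.18, 0.984, 1174.443], [0.0, 0.0, 0.0, 1.0]]
top strainer 0.92 [212. 304.] 6083 259 353 168 255
top strainer 0.6 [194. 285.] 59 276 291 190 196
top cov
[... 469 characters left out ...]
 485 171 204
{'clock': 0.8, 'qpos': array([ 1.32661221e+00,  3.52971353e-01,  1.63341779e+00, -1.00049931e-05,
        1.15518579e+00, -2.39237331e-03]), 'qvel': array([ 0.00118006,  0.00068311,  0.00108349, -0.00053367, -0.00256443,
        0.00050338]), 'joint_efforts': array([ 1.50029966e-03, -6.05117297e+01, -3.42413235e+01,  6.21822142e-05,
        1.49329280e-03, -2.53940971e-05]), 'eef_pos': array([149.64966824, 606.81787095, 231.29124644]), 'tcp_rot': array([3.14157495e+00, 9.19571057e-06, 2.89980494e+00]), 'contact_force': array([-0.54415079,  0.04296815,  0.01253477]), 'wrist_torque': array([ 0.04844676,  0.0110404 , -0.05189495]), 'grasp_force': 0.0, 'opening': 0.9980486586733118}
```

Run:
```python
import cv2,numpy as np
t=cv2.imread("pics/top0.png")[150:310,180:500];cv2.imwrite("pics/topc.png",cv2.resize(t,None,fx=2.5,fy=2.5,interpolation=cv2.INTER_CUBIC))
s=cv2.imread("pics/side0.png")[150:310,210:410];cv2.imwrite("pics/sidec.png",cv2.resize(s,None,fx=3.6,fy=3.6,interpolation=cv2.INTER_CUBIC))
```

```text
(no output)
```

View pics/topc.png

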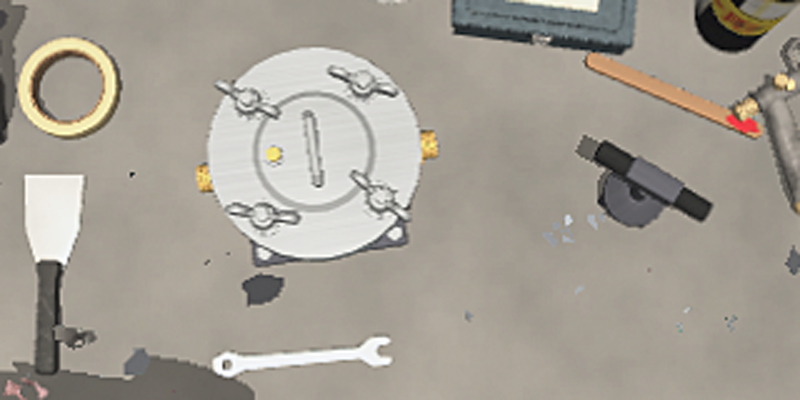

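View pics/sidec.png

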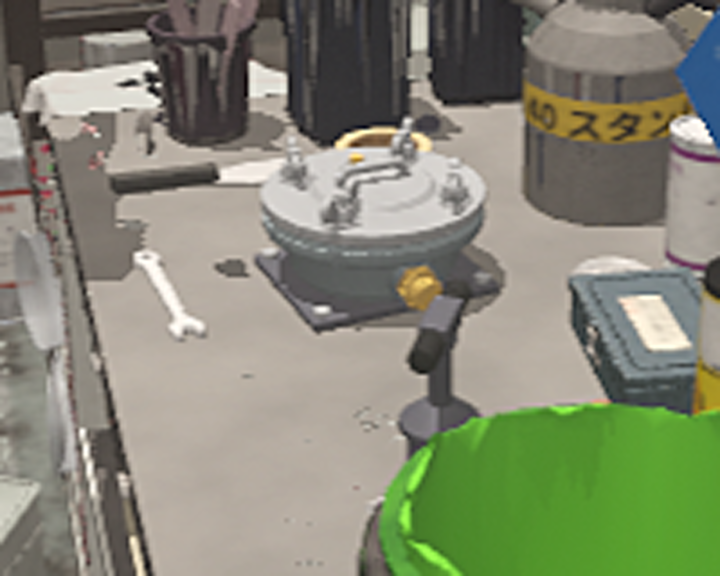

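The top view shows the strainer at about (304,212) with its four nuts. The wrench handle runs from (412,207) to (464,237), with the base disc at (433,228). The scraper is on the left, and the stick is just above and behind the wrench. The side view confirms the wrench is upright and the cover is raised. Next I'll fit poses by model projection.

```bash
cat > h.py <<'E'
import numpy as np,cv2
from rig import r
from scipy.optimize import minimize
def proj(c,P):
    k=r.get_calibration(c);T=np.linalg.inv(k["pose"]);Q=(np.c_[P,np.ones(len(P))]@T.T)[:,:3]*[1,-1,-1]
    return cv2.projectPoints(Q,np.zeros(3),np.zeros(3),k["K"],np.array(k["distortion"]))[0][:,0]
def ray(c,uv,z):
    k=r.get_calibration(c);u=cv2.undistortPoints(np.array([[uv]],float),k["K"],np.array(k["distortion"]))[0,0]
    T=np.array(k["pose"]);d=T[:3,:3]@[u[0],-u[1],-1];o=T[:3,3];return (o+d*(z-o[2])/d[2])[:2]
def box(lx,ly,z0,z1): return np.array([[sx*lx,sy*ly,z] for sx in(-1,1) for sy in(-1,1) for z in(z0,z1)])
def cyl(R,z0,z1):
    a=np.linspace(0,2*np.pi,40);return np.array([[R*np.cos(t),R*np.sin(t),z] for t in a for z in(z0,z1)])
def place(P,x,y,w):
    c,s=np.cos(w),np.sin(w);return np.c_[c*P[:,0]-s*P[:,1]+x,s*P[:,0]+c*P[:,1]+y,P[:,2]]
def mask(c,parts,x,y,w,S=4):
    m=np.zeros((400*S,640*S),np.uint8)
    for P in parts:
        p=(proj(c,place(P,x,y,w))+.5)*S
        cv2.fillConvexPoly(m,cv2.convexHull(np.round(p).astype(np.int32)),1)
    return cv2.resize(m.astype(np.float32),(640,400),interpolation=cv2.INTER_AREA)
def fit(obs,parts,x0,dx=6):
    """obs: list of (camera,mask); returns x,y,yaw,iou"""
    def f(v):
        s=0
        for c,o in obs:
            m=mask(c,parts,*v);s+=np.minimum(m,o).sum()/np.maximum(m,o).sum()
        return -s/len(obs)
    best=None
    for w in x0[2]:
        q=minimize(f,[x0[0],x0[1],w],method="Nelder-Mead",options=dict(initial_simplex=[[x0[0]-dx/2,x0[1]-dx/2,w-.1],[x0[0]+dx,x0[1],w],[x0[0],x0[1]+dx,w],[x0[0],x0[1],w+.25]],maxiter=90))
        if best is None or q.fun<best.fun: best=q
    return np.round([*best.x,-best.fun],3)
E
cat > fit0.py <<'E'
from h import *
W=np.linspace(0,np.pi,6,endpoint=False)
r.grab_frame("top")
c=r.silhouettes("top","cover")[0]
print("cover",fit([("top",c["region"])],[cyl(98,75,87)],[*ray("top",c["position"][::-1],85),[0]]))
for d in r.silhouettes("top","nut_1")[:6]:
    if d["region"].sum()>600: continue
    x,y=ray("top",d["position"][::-1],104)
    print("nut",fit([("top",d["region"])],[box(33.5,3.5,96,117),cyl(12.5,87,102),cyl(6,87,114)],[x,y,W]))
d=r.silhouettes("top","wrench")[0];w=[box(25,11,101,123),box(57,10.5,101.5,122.5),cyl(9,28,101)]
print("base px",ray("top",[433,228],25))
x,y=ray("top",[439,220],112)
print("wrench",x,y,fit([("top",d["region"])],w+[cyl(26,20,32)],[x,y,W]),fit([("top",d["region"])],w,[x,y,W]))
for u in([262,221.2],[352,208]): print("stub",ray("top",u,40))
E
python3 fit0.py
```

```text
cover [6.59504e+02 6.27200e+00 2.67000e+00 2.90000e-02]
nut [472.971 -25.254   0.919   0.665]Traceback (most recent call last):
  File "fit0.py", line 9, in <module>
    print("nut",fit([("top",d["region"])],[box(33.5,3.5,96,117),cyl(12.5,87,102),cyl(6,87,114)],[x,y,W]))
                ~~~^^^^^^^^^^^^^^^^^^^^^^^^^^^^^^^^^^^^^^^^^^^^^^^^^^^^^^^^^^^^^^^^^^^^^^^^^^^^^^^^^^^^^
  File "h.py", line 30, in fit
    q=minimize(f,[x0[0],x0[1],w],method="Nelder-Mead",options=dict(initial_simplex=[[x0[0]-dx/2,x0[1]-dx/2,w-.1],[x0[0]+dx,x0[1],w],[x0[0],x0[1]+dx,w],[x0[0],x0[1],w+.25]],maxiter=90))
    res = _minimize_neldermead(fun, x0, args, callback, bounds=bounds,
                               **options)
    fsim[j] = func(sim[j])
              ~~~~^^^^^^^^
    fx = function(np.copy(x), *(wrapper_args + args))
  File "h.py", line 26, in f
    m=mask(c,parts,*v);s+=np.minimum(m,o).sum()/np.maximum(m,o).sum()
  File "h.py", line 18, in mask
    p=(proj(c,place(P,x,y,w))+.5)*S
       ~~~~^^^^^^^^^^^^^^^^^^
  File "h.py", line 5, in proj
    k=r.get_calibration(c);T=np.linalg.inv(k["pose"]);Q=(np.c_[P,np.ones(len(P))]@T.T)[:,:3]*[1,-1,-1]
ValueError: time passes only in moves, steps and waits
```

```bash
python3 - <<'E'
s=open("h.py").read()
s=s.replace("def proj(","CAL={c:r.get_calibration(c) for c in('side','top')}\ndef proj(").replace("k=r.get_calibration(c)","k=CAL[c]")
open("h.py","w").write(s)
s=open("fit0.py").read()
s=s.replace('c=r.silhouettes("top","cover")[0]','c=[d for d in r.silhouettes("top","cover") if 4000<d["region"].sum()<6500][0]').replace("[:6]","").replace(">600",">400 or d['score']<.3")
s=s.replace('print("nut"','print("nut",d["position"],d["score"]')
open("fit0.py","w").write(s)
E
python3 fit0.py
```

```text
cover [5.19022e+02 3.69720e+01 1.76000e-01 8.37000e-01]
nut [232.0, 331.1] 0.67 [472.946 -24.322   0.896   0.558]
nut [237.6, 282.1] 0.63 [457.022  79.376   1.417   0.742]
nut [192.1, 278.3] 0.45 [561.694  96.786   1.101   0.713]
base px [ 488.25645914 -265.80748284]
wrench 493.4369506366172 -261.37877715812135 [ 486.374 -266.151    4.203    0.874] [ 486.282 -266.399    1.065    0.653]
stub [499.29178772 141.5463566 ]
stub [532.62596385 -71.16023846]
```

```bash
cat > go.py <<'E'
# usage: go.py x y z yaw [x y z yaw ...]: row numbers from the measured pose
import sys
from h import *
from scipy.spatial.transform import Rotation as R
s=r.sense();a=s["tcp_rot"];R0=R.from_euler("xyz",a);p=np.array(s["eef_pos"])
v=np.array(sys.argv[1:],float).reshape(-1,4)
print("t",s["clock"],np.round(p,1),np.round(a,3),"F",np.round(s["contact_force"],1),"T",np.round(s["wrist_torque"],2),"q",np.round(s["qpos"],2))
for t in v:
    d=R0.inv().apply(t[:3]-p)/250;w=(R0.inv()*R.from_euler("xyz",[np.pi,0,t[3]])).as_rotvec()/np.pi
    n=np.linalg.norm(t[:3]-p)/62.5;print(np.round(w,4).tolist(),np.round(d,4).tolist(),"rows",round(max(n,np.linalg.norm(w)*180/10.7),1))
E
python3 go.py 250 350 231 2.2 486.3 -266.3 200 1.063
```

```text
t 1.15 [149.7 606.8 231.3] [-3.142  0.     2.9  ] F [-0.4 -0.   0.3] T [ 0.   -0.02  0.  ] q [ 1.33  0.35  1.63 -0.    1.16 -0.  ]
[-0.0, 0.0, 0.2228] [-0.6357, -0.9012, 0.0012] rows 4.4
[-0.0, 0.0, 0.5847] [-2.1437, -3.0683, 0.1252] rows 15.0
```

Request:
carry_out --pt "0 0 0.25 -0.7 -1 0 -1" --pt "0 0 0.25 -0.7 -1 0 -1" --pt "0 0 0.25 -0.7 -1 0 -1" --pt "0 0 0.25 -0.7 -1 0 -1" --pt "0 0 0.25 -0.7 -1 0 -1" --pt "0 0 0.25 -0.7 -1 0 -1" --force 80

```text
clock: 1.9
eef_pos: [260.3, 319.3, 231.4]
tcp_rot: [-3.141, 0.001, 2.11]
contact_force: [-0.1, 0.6, 0.3]
opening: 1.0
grasp_force: 0.0
```

```bash
python3 go.py 486.3 -266.3 200 1.063
```

```text
t 1.9 [260.3 319.3 231.4] [-3.141e+00  1.000e-03  2.110e+00] F [-0.1  0.6  0.3] T [0.03 0.02 0.01] q [ 0.88  0.01  2.06 -0.    1.07  0.34]
[0.0001, 0.0002, 0.3334] [-2.4738, -0.4279, 0.1272] rows 10.1
```

Request:
carry_out --pt "0 0 0.2 -1 -0.5 0 -1" --pt "0 0 0.2 -1 -0.5 0 -1" --pt "0 0 0.2 -1 -0.5 0 -1" --pt "0 0 0.2 -1 -0.5 0 -1" --pt "0 0 0.2 -1 -0.5 0 -1"

```text
clock: 2.52
eef_pos: [282.3, 42.1, 231.7]
tcp_rot: [3.14, -0.0, 1.484]
contact_force: [0.7, -0.3, -0.1]
opening: 0.993
grasp_force: 0.0
```

```bash
python3 go.py 486.3 -266.3 200 1.063
```

```text
t 2.525 [282.3  42.1 231.7] [ 3.14  -0.     1.484] F [ 0.7 -0.3 -0.1] T [-0.01 -0.01  0.03] q [ 0.14 -0.23  2.27 -0.    1.11  0.23]
[0.0005, -0.0002, 0.1341] [-1.1582, 0.9194, 0.128] rows 5.9
```

Request:
carry_out --pt "0 0 0.134 -1 0.8 0.1 -1" --pt "0 0 0.134 -1 0.8 0.1 -1" --pt "0 0 0.134 -1 0.8 0.1 -1" --pt "0 0 0.134 -1 0.8 0.1 -1" --pt "0 0 0.134 -1 0.8 0.1 -1" --pt "0 0 0.134 -1 0.8 0.1 -1"

```text
clock: 3.28
eef_pos: [462.8, -225.1, 205.7]
tcp_rot: [3.141, 0.0, 1.063]
contact_force: [-0.1, -0.2, -0.4]
opening: 0.997
grasp_force: 0.0
```

```bash
python3 go.py 486.3 -266.3 150 1.063 486.3 -266.3 93 1.063
```

```text
t 3.275 [ 462.8 -225.1  205.7] [3.141 0.    1.063] F [-0.1 -0.2 -0.4] T [0.05 0.03 0.01] q [-0.46  0.21  1.89 -0.    1.04  0.05]
[0.0003, 0.0, 0.0001] [-0.0984, 0.1621, 0.223] rows 1.2
[0.0003, 0.0, 0.0001] [-0.0984, 0.1619, 0.451] rows 2.0
```

Request:
carry_out --pt "0 0 0 -0.098 0.162 0.2 -1" --pt "0 0 0 -0.098 0.162 0.2 -1" --pt "0 0 0 -0.098 0.162 0.459 -1" --pt "0 0 0 -0.098 0.162 0.459 -1" --pt "0 0 0 -0.098 0.162 0.459 0" --pt "0 0 0 -0.098 0.162 0.459 1" --pt "0 0 0 -0.098 0.162 0.459 1" --pt "0 0 0 -0.098 0.162 0.459 1" --force 80

```text
clock: 4.28
eef_pos: [484.9, -264.2, 93.0]
tcp_rot: [3.138, 0.0, 1.065]
contact_force: [0.9, -1.6, 9.8]
opening: 0.244
grasp_force: 79.6
```

Request:
carry_out --pt "0 0 0 0 0 0 1" --pt "0 0 0 0 0 0 1" --pt "0 0 0 0 0 0 1"

```text
clock: 4.65
eef_pos: [484.9, -264.3, 93.0]
tcp_rot: [3.139, 0.0, 1.065]
contact_force: [-0.2, -1.0, 9.3]
opening: 0.248
grasp_force: 79.5
```

```bash
python3 go.py 486.3 -266.3 215 1.063
python3 - <<'E'
from h import *
im=r.grab_frame("side");cv2.imwrite("pics/s1.png",cv2.resize(im[150:310,230:430,::-1],None,fx=3.6,fy=3.6))
print(r.sense()["opening"])
E
```

```text
t 4.65 [ 484.9 -264.3   93. ] [3.139 0.    1.065] F [-0.2 -1.   9.3] T [0.02 0.03 0.04] q [-0.5   0.41  1.9  -0.    0.82  0.  ]
[0.001, 0.0, 0.0007] [-0.0045, 0.0102, -0.4879] rows 2.0
0.2423157793663948
```

View pics/s1.png

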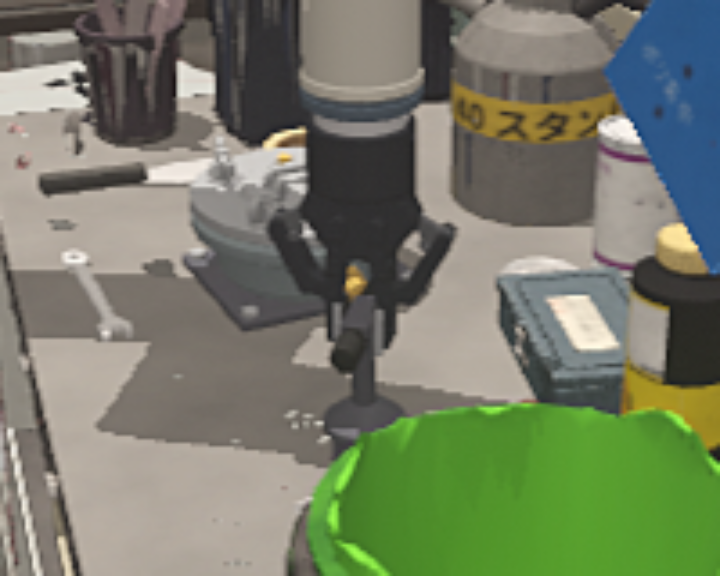

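The wrench handle is gripped in its flat middle at about (352,330) in the crop. It is upright, with the underside at TCP z = 93. Now I lift it and carry it towards the strainer.

Request:
carry_out --pt "0 0 0 0 0 -0.2 1" --pt "0 0 0 0 0 -0.45 1" --pt "0 0 0 0.2 -0.05 -0.6 1" --pt "0 0 0 1 -0.3 -0.6 1" --pt "0 0 0 1 -0.3 -0.6 1" --pt "0 0 0 1 -0.3 -0.6 1" --pt "0 0 0 1 -0.3 -0.6 1" --pt "0 0 0 1 -0.3 -0.6 1"

```text
clock: 5.7
eef_pos: [538.8, -6.9, 241.2]
tcp_rot: [-3.141, 0.0, 1.068]
contact_force: [0.4, 0.5, -2.6]
opening: 0.245
grasp_force: 78.9
```

```bash
python3 go.py 560.5 97 238 1.11
```

```text
t 5.7 [538.8  -6.9 241.2] [-3.141  0.     1.068] F [ 0.4  0.5 -2.6] T [ 0.    0.01 -0.  ] q [-0.02  0.21  1.81  0.    1.13  0.49]
[-0.0003, 0.0001, -0.0134] [0.4058, -0.1243, 0.0129] rows 1.7
```

Request:
carry_out --pt "0 0 -0.013 0.406 -0.124 0 1" --pt "0 0 -0.013 0.406 -0.124 0 1" --pt "0 0 -0.013 0.406 -0.124 0 1"

```text
clock: 6.08
eef_pos: [561.4, 96.6, 241.2]
tcp_rot: [-3.141, 0.0, 1.108]
contact_force: [-0.9, -0.2, -3.2]
opening: 0.246
grasp_force: 78.9
```

Run:
```python
from h import *
im=r.grab_frame("side");s=r.sense();p=s["eef_pos"];w=s["tcp_rot"][2];print(p,w)
S=6;c=cv2.resize(im[120:220,250:360,::-1],None,fx=S,fy=S,interpolation=cv2.INTER_CUBIC)
z=p[2]-93
def dr(parts,x,y,w,z,col):
    for P in parts:
        q=place(P,x,y,w);q[:,2]+=z
        u=(proj("side",q)+.5-[250,120])*S;cv2.polylines(c,[cv2.convexHull(u.astype(np.int32))],True,col,1)
dr([box(57,10.5,101.5,122.5),cyl(9,28,101),box(25,14,0,28)],p[0],p[1],w,z,(0,0,255))
for x,y,a in((561.3,96.6,1.11),(456.4,80.3,1.417),(472.7,-24.6,.89),(577.6,-8.3,1.16)):
    dr([box(33.5,3.5,96,117),cyl(6,87,114)],x,y,a,0,(255,0,0))
cv2.imwrite("pics/s2.png",c)
d=r.silhouettes("side","wrench")
for q in d[:2]:
    ys,xs=np.nonzero(q["region"]);print(q["score"],q["position"],len(xs),xs.min(),xs.max(),ys.min(),ys.max())
```

```text
[560.94317158  95.17749519 241.1496445 ] 1.1073231266572001
0.62 [163.4, 319.3] 395 313 329 137 177
0.49 [204.0, 314.6] 1193 282 343 190 218
```

View pics/s2.png

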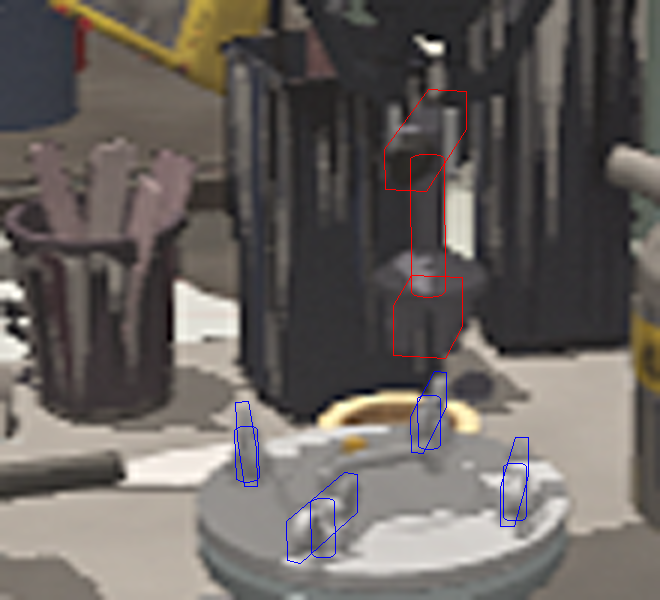

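The projected wrench and nut outlines agree with the picture: the shaft is at (428,200) and nut 1 is at (430,410). Lowering onto nut 1.

Request:
carry_out --pt "0 0 0 0 0 0.08 1" --pt "0 0 0 0 0 0.12 1" --pt "0 0 0 0 0 0.15 1" --pt "0 0 0 0 0 0.15 1"

```text
clock: 6.68
eef_pos: [561.0, 94.8, 203.6]
tcp_rot: [-3.141, 0.001, 1.105]
contact_force: [0.5, 0.0, -3.0]
opening: 0.245
grasp_force: 78.8
```

```bash
python3 go.py 561.3 96.6 195.5 1.11 561.3 96.6 195.5 0.11
```

```text
t 6.675 [561.   94.8 203.6] [-3.141e+00  1.000e-03  1.105e+00] F [ 0.5  0.  -3. ] T [-0.03 -0.01  0.01] q [ 0.16  0.3   1.78 -0.    1.06  0.63]
[-0.0002, 0.0002, -0.0015] [0.0071, -0.0021, 0.0326] rows 0.1
[-0.0001, 0.0003, 0.3168] [0.0071, -0.0021, 0.0326] rows 5.3
```

Request:
carry_out --pt "0 0 0 0.007 -0.002 0.032 1" --pt "0 0 0.05 0.007 -0.002 0.032 1" --pt "0 0 0.1 0.007 -0.002 0.032 1" --pt "0 0 0.15 0.007 -0.002 0.034 1" --pt "0 0 0.15 0.007 -0.002 0.034 1"

```text
clock: 7.3
eef_pos: [561.2, 97.6, 195.2]
tcp_rot: [-3.141, 0.0, 0.636]
contact_force: [-1.0, 2.7, -4.1]
opening: 0.245
grasp_force: 78.7
```

```bash
python3 go.py 561.3 96.6 195.5 0.21
```

```text
t 7.3 [561.2  97.6 195.2] [-3.141  0.     0.636] F [-1.   2.7 -4.1] T [0.45 0.31 0.05] q [0.17 0.31 1.79 0.   1.05 1.1 ]
[-0.0002, 0.0002, 0.1356] [-0.0022, 0.0033, -0.0014] rows 2.3
```

Request:
carry_out --pt "0 0 0.05 0 0 0 1" --pt "0 0 0.1 0 0 0.004 1" --pt "0 0 0.13 0 0 0.006 1" --pt "0 0 0.13 0 0 0.006 1"

```text
clock: 7.8
eef_pos: [561.4, 98.2, 194.1]
tcp_rot: [-3.14, -0.0, 0.229]
contact_force: [-1.6, 5.1, -3.3]
opening: 0.246
grasp_force: 78.7
```

```bash
python3 go.py 561.3 96.6 195.5 0.21
python3 - <<'E'
from h import *
im=r.grab_frame("side");cv2.imwrite("pics/s3.png",cv2.resize(im[130:230,260:370,::-1],None,fx=6,fy=6,interpolation=cv2.INTER_CUBIC))
E
```

```text
t 7.8 [561.4  98.2 194.1] [-3.14  -0.     0.229] F [-1.6  5.1 -3.3] T [1.23 0.38 0.08] q [0.17 0.31 1.79 0.   1.04 1.51]
[-0.0005, -0.0, 0.0061] [-0.0019, 0.0059, -0.0057] rows 0.1
```

View pics/s3.png

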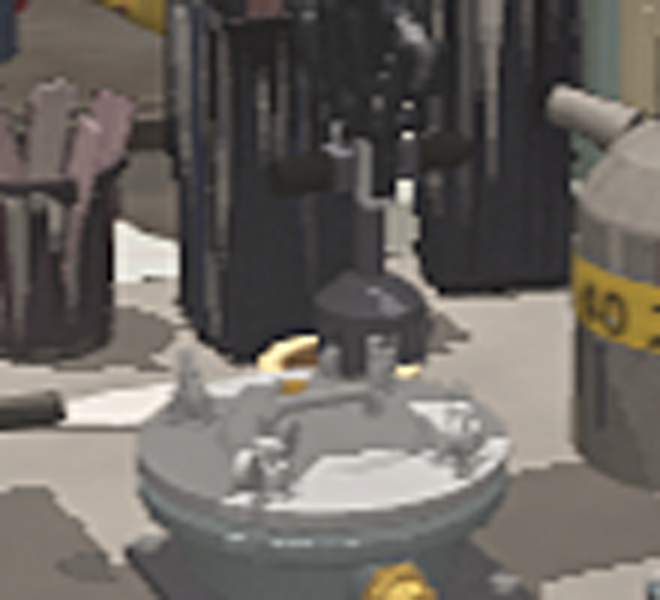

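```bash
python3 go.py 561.3 97 238 0.229 472.7 -24.3 238 0.88
```

```text
t 7.85 [561.4  98.1 194.1] [-3.14 -0.    0.23] F [-2.   5.  -3.9] T [1.29 0.42 0.1 ] q [0.17 0.31 1.79 0.   1.04 1.51]
[-0.0005, -0.0, 0.0003] [-0.0014, 0.0039, -0.1757] rows 0.7
[-0.0005, -0.0002, -0.2069] [-0.4571, 0.3955, -0.1764] rows 3.5
```

Request:
carry_out --pt "0 0 0 0 0 -0.08 1" --pt "0 0 0 0 0 -0.18 1" --pt "0 0 -0.06 -0.1 0.1 -0.18 1" --pt "0 0 -0.12 -0.3 0.25 -0.18 1" --pt "0 0 -0.207 -0.457 0.392 -0.18 1" --pt "0 0 -0.207 -0.457 0.392 -0.18 1" --pt "0 0 -0.207 -0.457 0.392 -0.18 1"

```text
clock: 8.72
eef_pos: [472.5, -24.6, 239.6]
tcp_rot: [3.14, -0.001, 0.878]
contact_force: [-0.1, -0.3, -1.9]
opening: 0.244
grasp_force: 79.4
```

```bash
python3 go.py 472.7 -24.3 203 0.88 472.7 -24.3 195.5 0.88
```

```text
t 8.725 [472.5 -24.6 239.6] [ 3.14e+00 -1.00e-03  8.78e-01] F [-0.1 -0.3 -1.9] T [ 0.04 -0.02 -0.  ] q [-0.05  0.1   1.94 -0.    1.1   0.64]
[0.0005, -0.0002, -0.0007] [0.0013, -0.0004, 0.1463] rows 0.6
[0.0005, -0.0002, -0.0007] [0.0013, -0.0004, 0.1763] rows 0.7
```

Request:
carry_out --pt "0 0 0 0 0 0.08 1" --pt "0 0 0 0 0 0.14 1" --pt "0 0 0 0 0 0.16 1" --pt "0 0 0 0 0 0.176 1"

```text
clock: 9.22
eef_pos: [472.5, -23.8, 194.9]
tcp_rot: [-3.142, 0.0, 0.877]
contact_force: [0.9, 0.4, -2.3]
opening: 0.244
grasp_force: 79.4
```

Request:
carry_out --pt "0 0 0.05 0 0 0 1" --pt "0 0 0.1 0 0 0 1" --pt "0 0 0.15 0 0 0.003 1" --pt "0 0 0.2 0 0 0.004 1" --pt "0 0 0.25 0 0 0.006 1" --pt "0 0 0.28 0 0 0.006 1" --pt "0 0 0.28 0 0 0.006 1"

```text
clock: 10.1
eef_pos: [472.5, -22.9, 193.6]
tcp_rot: [-3.14, -0.0, -0.005]
contact_force: [1.0, 5.7, -4.7]
opening: 0.248
grasp_force: 78.8
```

```bash
python3 go.py 472.7 -24.3 238 0 456.4 80.3 238 1.41
```

```text
t 10.1 [472.5 -22.9 193.6] [-3.14  -0.    -0.005] F [ 1.   5.7 -4.7] T [ 1.33 -0.11  0.15] q [-0.05  0.16  1.99  0.    0.99  1.52]
[-0.0006, -0.0001, -0.0015] [0.0008, 0.0053, -0.1777] rows 0.7
[-0.0004, -0.0006, -0.4503] [-0.0664, -0.4128, -0.1768] rows 7.6
```

Request:
carry_out --pt "0 0 0 0 0 -0.08 1" --pt "0 0 -0.03 0 0 -0.18 1" --pt "0 0 -0.09 0 0 -0.18 1" --pt "0 0 -0.15 0 -0.2 -0.18 1" --pt "0 0 -0.21 -0.068 -0.42 -0.18 1" --pt "0 0 -0.27 -0.068 -0.42 -0.18 1" --pt "0 0 -0.33 -0.068 -0.42 -0.18 1" --pt "0 0 -0.39 -0.068 -0.42 -0.18 1"

```text
clock: 11.1
eef_pos: [455.8, 81.5, 239.0]
tcp_rot: [3.141, -0.0, 1.223]
contact_force: [-0.1, -0.2, -2.2]
opening: 0.243
grasp_force: 79.9
```

```bash
python3 go.py 456 81.5 203 1.41 456 81.5 195.5 1.41
```

```text
t 11.1 [455.8  81.5 239. ] [ 3.141 -0.     1.223] F [-0.1 -0.2 -2.2] T [-0.01  0.    0.03] q [ 0.17  0.09  1.96 -0.    1.09  0.52]
[0.0003, -0.0001, -0.0595] [0.0002, 0.0005, 0.1438] rows 1.0
[0.0003, -0.0001, -0.0595] [0.0002, 0.0005, 0.1738] rows 1.0
```

Request:
carry_out --pt "0 0 -0.06 0 0 0 1" --pt "0 0 -0.06 0 0 0.05 1" --pt "0 0 -0.06 0 0 0.13 1" --pt "0 0 -0.06 0 0 0.155 1" --pt "0 0 -0.06 0 0 0.174 1" --pt "0 0 -0.06 0 0 0.174 1"

```text
clock: 11.85
eef_pos: [455.5, 81.0, 195.0]
tcp_rot: [-3.141, 0.0, 1.404]
contact_force: [-0.5, -0.6, -2.6]
opening: 0.248
grasp_force: 80.0
```

Request:
carry_out --pt "0 0 0.05 0 0 0 1" --pt "0 0 0.1 0 0 0 1" --pt "0 0 0.15 0 0 0.003 1" --pt "0 0 0.2 0 0 0.004 1" --pt "0 0 0.25 0 0 0.006 1" --pt "0 0 0.28 0 0 0.006 1" --pt "0 0 0.28 0 0 0.006 1"

```text
clock: 12.72
eef_pos: [456.1, 81.2, 194.1]
tcp_rot: [3.141, -0.001, 0.525]
contact_force: [1.7, -0.7, -3.0]
opening: 0.243
grasp_force: 80.1
```

```bash
python3 go.py 456 81.5 238 0.53 577.2 -6.8 238 1.16
```

```text
t 12.725 [456.1  81.2 194.1] [ 3.141e+00 -1.000e-03  5.250e-01] F [ 1.7 -0.7 -3. ] T [-0.1  -0.14 -0.03] q [ 0.17  0.14  2.01 -0.    0.99  1.22]
[0.0001, -0.0004, -0.0015] [0.0006, -0.0013, -0.1757] rows 0.7
[0.0003, -0.0003, -0.202] [0.2429, 0.5474, -0.1751] rows 3.4
```

Request:
carry_out --pt "0 0 0 0 0 -0.08 1" --pt "0 0 0 0 0 -0.18 1" --pt "0 0 -0.06 0.08 0.18 -0.18 1" --pt "0 0 -0.12 0.16 0.36 -0.18 1" --pt "0 0 -0.202 0.243 0.547 -0.18 1" --pt "0 0 -0.202 0.243 0.547 -0.18 1" --pt "0 0 -0.202 0.243 0.547 -0.18 1"

```text
clock: 13.6
eef_pos: [576.4, -7.2, 238.2]
tcp_rot: [-3.14, 0.001, 1.16]
contact_force: [0.0, -0.6, -2.9]
opening: 0.247
grasp_force: 80.6
```

```bash
python3 go.py 577.2 -6.8 203 1.16 577.2 -6.8 195.5 1.16;  python3 - <<'E'
from h import *
im=r.grab_frame("top");cv2.imwrite("pics/t4.png",cv2.resize(im[150:270,240:370,::-1],None,fx=5,fy=5,interpolation=cv2.INTER_CUBIC))
E
```

```text
t 13.6 [576.4  -7.2 238.2] [-3.14e+00  1.00e-03  1.16e+00] F [ 0.  -0.6 -2.9] T [ 0.02 -0.01 -0.01] q [-0.02  0.27  1.73 -0.    1.14  0.4 ]
[-0.0004, 0.0002, -0.0] [0.003, 0.0026, 0.1407] rows 0.6
[-0.0004, 0.0002, -0.0] [0.003, 0.0026, 0.1707] rows 0.7
```

View pics/t4.png

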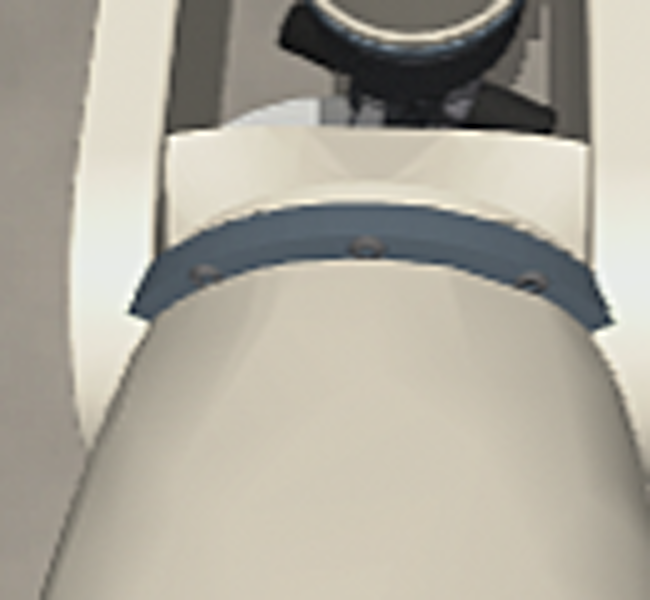

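The arm covers the whole strainer in the top view, so I'll carry on with nut 4 by feel and check from a clear spot afterwards.

Request:
carry_out --pt "0 0 0 0.003 0.002 0.05 1" --pt "0 0 0 0.003 0.002 0.13 1" --pt "0 0 0 0.003 0.002 0.15 1" --pt "0 0 0 0.003 0.002 0.171 1" --pt "0 0 0 0.003 0.002 0.171 1"

```text
clock: 14.28
eef_pos: [577.4, -6.2, 195.7]
tcp_rot: [3.142, -0.0, 1.16]
contact_force: [1.9, -0.2, -4.1]
opening: 0.246
grasp_force: 80.5
```

Request:
carry_out --pt "0 0 0.05 0 0 0 1" --pt "0 0 0.1 0 0 0 1" --pt "0 0 0.15 0 0 0.003 1" --pt "0 0 0.2 0 0 0.004 1" --pt "0 0 0.25 0 0 0.006 1" --pt "0 0 0.28 0 0 0.006 1" --pt "0 0 0.28 0 0 0.006 1"

```text
clock: 15.15
eef_pos: [577.5, -6.2, 194.6]
tcp_rot: [-3.142, -0.0, 0.281]
contact_force: [0.6, -0.9, -3.1]
opening: 0.243
grasp_force: 80.5
```

```bash
python3 go.py 577.2 -6.8 243 0.28 517 -230 243 0.28
```

```text
t 15.15 [577.5  -6.2 194.6] [-3.142 -0.     0.281] F [ 0.6 -0.9 -3.1] T [-0.06 -0.14 -0.01] q [-0.01  0.32  1.77  0.    1.05  1.28]
[-0.0, -0.0001, 0.0002] [-0.0017, 0.0018, -0.1936] rows 0.8
[-0.0, -0.0001, 0.0002] [-0.4804, 0.793, -0.1937] rows 3.8
```

Request:
carry_out --pt "0 0 0 0 0 -0.1 1" --pt "0 0 0 0 0 -0.2 1" --pt "0 0 0 -0.2 0.3 -0.2 1" --pt "0 0 0 -0.48 0.79 -0.2 1" --pt "0 0 0 -0.48 0.79 -0.2 1" --pt "0 0 0 -0.48 0.79 -0.2 1" --pt "0 0 0 -0.48 0.79 -0.2 1"

```text
clock: 16.02
eef_pos: [515.2, -231.7, 244.3]
tcp_rot: [-3.141, 0.001, 0.279]
contact_force: [0.8, 0.6, -3.9]
opening: 0.242
grasp_force: 80.8
```

Run:
```python
from h import *
im=r.grab_frame("top");cv2.imwrite("pics/t5.png",cv2.resize(im[155:265,245:365,::-1],None,fx=5,fy=5,interpolation=cv2.INTER_CUBIC))
W=np.linspace(0,np.pi,6,endpoint=False)-.3
for d in r.silhouettes("top","nut_1"):
    if d["region"].sum()>400 or d['score']<.3: continue
    x,y=ray("top",d["position"][::-1],101)
    print("nut",np.round(d["position"]),d["score"],fit([("top",d["region"])],[box(33.5,3.5,93.5,114.5),cyl(12.5,85,99),cyl(6,87,114)],[x,y,W]))
```

```text
nut [191. 280.] 0.62 [5.58844e+02 9.60450e+01 3.65000e-01 5.10000e-01]
nut [239. 284.] 0.51 [456.883  80.118   0.628   0.719]
nut [231. 332.] 0.45 [ 4.70508e+02 -2.46430e+01  2.40000e-02  2.59000e-01]
nut [187. 323.] 0.45 [ 5.77278e+02 -8.44500e+00  4.05000e-01  6.47000e-01]
```

View pics/t5.png

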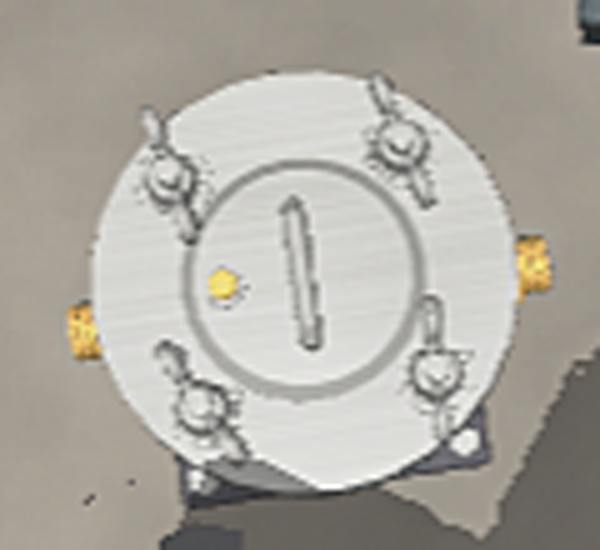

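All four nuts have turned about 0.75 to 0.83 rad, so the first pass is done. In the crop they sit at nut 1 (170,180), nut 2 (205,405), nut 3 (437,370) and nut 4 (402,145). The cover is level. Starting the second pass.

```bash
python3 go.py 560.8 97.8 243 0.34
```

```text
t 16.125 [ 516.1 -229.2  244.2] [-3.14e+00  1.00e-03  2.80e-01] F [-0.2  0.2 -2.4] T [0.03 0.02 0.  ] q [-0.42  0.25  1.75  0.    1.15  0.87]
[-0.0004, 0.0002, -0.0191] [0.5334, -1.2076, 0.0058] rows 5.3
```

Request:
carry_out --pt "0 0 -0.019 0.53 -1 0 1" --pt "0 0 -0.019 0.53 -1 0 1" --pt "0 0 -0.019 0.53 -1 0 1" --pt "0 0 -0.019 0.53 -1 0 1" --pt "0 0 -0.019 0.53 -1 0 1" --pt "0 0 -0.019 0.53 -1 0 1"

```text
clock: 16.88
eef_pos: [574.7, 51.5, 244.2]
tcp_rot: [-3.141, 0.0, 0.346]
contact_force: [-0.1, 0.1, -3.5]
opening: 0.244
grasp_force: 81.0
```

```bash
python3 go.py 560.8 97.8 192.5 0.34
```

```text
t 16.875 [574.7  51.5 244.2] [-3.141  0.     0.346] F [-0.1  0.1 -3.5] T [-0.03  0.02 -0.04] q [0.09 0.27 1.72 0.   1.15 1.31]
[-0.0003, 0.0001, 0.0018] [0.0107, -0.1929, 0.207] rows 1.1
```

Request:
carry_out --pt "0 0 0.001 0.011 -0.193 0 1" --pt "0 0 0.001 0.011 -0.193 0 1" --pt "0 0 0.001 0.011 -0.193 0.05 1" --pt "0 0 0.001 0.011 -0.193 0.12 1" --pt "0 0 0.001 0.011 -0.193 0.16 1" --pt "0 0 0.001 0.011 -0.193 0.185 1" --pt "0 0 0.001 0.011 -0.193 0.206 1" --pt "0 0 0.001 0.011 -0.193 0.206 1"

```text
clock: 17.88
eef_pos: [569.6, 93.7, 203.7]
tcp_rot: [3.137, -0.019, 0.335]
contact_force: [-9.1, -5.6, 77.8]
opening: 0.244
grasp_force: 96.6
```

Request:
carry_out --pt "0 0 0 0 0 -0.1 1" --pt "0 0 0 0 0 -0.2 1" --pt "0 0 0 0 0 -0.2 1"

```text
clock: 18.25
eef_pos: [562.5, 93.5, 243.6]
tcp_rot: [3.141, -0.003, 0.336]
contact_force: [1.0, 0.3, -3.1]
opening: 0.242
grasp_force: 85.1
```

```bash
python3 go.py 560.8 97.8 192.5 0.34;  python3 - <<'E'
from h import *
im=r.grab_frame("side");s=r.sense();p=s["eef_pos"];w=s["tcp_rot"][2]
S=6;c=cv2.resize(im[120:220,250:360,::-1],None,fx=S,fy=S,interpolation=cv2.INTER_CUBIC)
def dr(parts,x,y,w,z,col):
    for P in parts:
        q=place(P,x,y,w);q[:,2]+=z
        u=(proj("side",q)+.5-[250,120])*S;cv2.polylines(c,[cv2.convexHull(u.astype(np.int32))],True,col,1)
dr([box(57,10.5,101.5,122.5),cyl(9,28,101),box(25,14,0,28)],p[0],p[1],w,p[2]-93,(0,0,255))
for x,y,a in((561,97.5,.34),(456.4,81,.61),(472.7,-24,.05),(577.6,-7.5,.405)): dr([box(33.5,3.5,93.5,114.5),cyl(6,87,114)],x,y,a,0,(255,0,0))
cv2.imwrite("pics/s6.png",c)
E
```

```text
t 18.25 [562.5  93.5 243.6] [ 3.141e+00 -3.000e-03  3.360e-01] F [ 1.   0.3 -3.1] T [ 0.   -0.05  0.02] q [ 0.16  0.25  1.74 -0.    1.14  1.4 ]
[0.0002, -0.0008, -0.0014] [-0.0011, -0.0186, 0.2042] rows 0.8
```

View pics/s6.png

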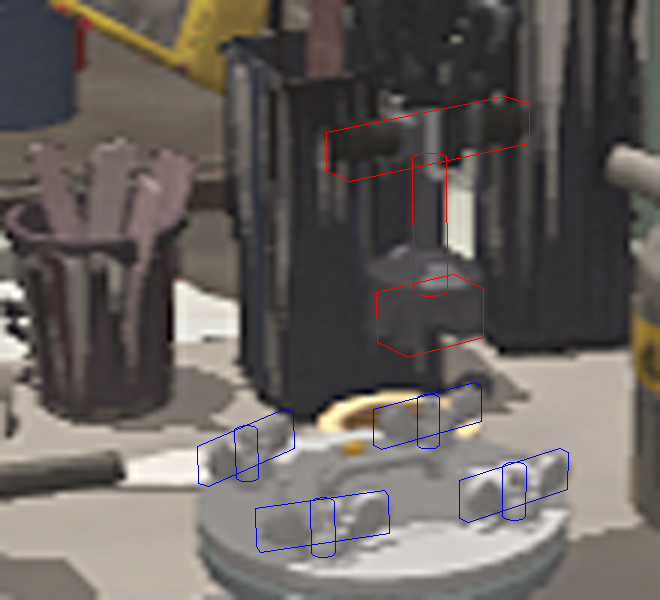

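The overlay shows the wrench still upright in the grip and nut 1 where I expected it, at (428,420). The miss came from a 4 mm unsettled offset. I'll correct y and lower gently.

Request:
carry_out --pt "0 0 0 -0.001 -0.018 0 1" --pt "0 0 0 -0.001 -0.018 0.05 1" --pt "0 0 0 -0.001 -0.018 0.12 1" --pt "0 0 0 -0.001 -0.018 0.15 1" --pt "0 0 0 -0.001 -0.018 0.15 1"

```text
clock: 18.92
eef_pos: [559.4, 98.1, 204.8]
tcp_rot: [-3.141, 0.001, 0.337]
contact_force: [-2.2, -0.3, 4.6]
opening: 0.242
grasp_force: 86.2
```

```bash
python3 go.py 560.8 97.8 191.5 0.34
```

```text
t 18.925 [559.4  98.1 204.8] [-3.141e+00  1.000e-03  3.370e-01] F [-2.2 -0.3  4.6] T [-0.1   0.53  0.  ] q [ 0.17  0.29  1.78 -0.    1.07  1.41]
[-0.0, 0.0004, -0.0011] [0.0049, 0.0029, 0.0533] rows 0.2
```

Request:
carry_out --pt "0 0 0 0.004 0.002 0.01 1" --pt "0 0 0 0.004 0.002 0.02 1" --pt "0 0 0 0.004 0.002 0.02 1"

```text
clock: 19.3
eef_pos: [560.7, 97.8, 199.4]
tcp_rot: [3.141, 0.001, 0.337]
contact_force: [1.0, -1.2, -3.6]
opening: 0.25
grasp_force: 84.8
```

```bash
python3 go.py 560.8 97.8 191.5 0.34
```

```text
t 19.3 [560.7  97.8 199.4] [3.141e+00 1.000e-03 3.370e-01] F [ 1.  -1.2 -3.6] T [-0.14 -0.35 -0.  ] q [ 0.17  0.3   1.79 -0.    1.06  1.4 ]
[0.0, 0.0002, -0.0011] [0.0003, 0.0003, 0.0318] rows 0.1
```

Request:
carry_out --pt "0 0 0 0 0 0.02 1" --pt "0 0 0.03 0 0 0.03 1" --pt "0 0 0.08 0 0 0.03 1" --pt "0 0 0.13 0 0 0.03 1" --pt "0 0 0.18 0 0 0.033 1" --pt "0 0 0.23 0 0 0.035 1" --pt "0 0 0.28 0 0 0.036 1" --pt "0 0 0.28 0 0 0.036 1"

```text
clock: 20.3
eef_pos: [560.3, 97.8, 190.7]
tcp_rot: [3.141, 0.001, -0.542]
contact_force: [0.2, -0.3, -2.7]
opening: 0.246
grasp_force: 84.9
```

```bash
python3 go.py 560.8 97.8 191.5 -.6
```

```text
t 20.3 [560.3  97.8 190.7] [ 3.141e+00  1.000e-03 -5.420e-01] F [ 0.2 -0.3 -2.7] T [-0.13  0.04  0.05] q [ 0.17  0.31  1.79 -0.    1.04  2.28]
[0.0003, 0.0003, 0.0184] [0.0017, -0.0009, -0.0033] rows 0.3
```

Request:
carry_out --pt "0 0 0.015 0 0 0 1" --pt "0 0 0.03 0 0 0 1" --pt "0 0 0.03 0 0 0 1"

```text
clock: 20.68
eef_pos: [560.2, 97.9, 190.6]
tcp_rot: [3.14, 0.001, -0.634]
contact_force: [-0.4, -0.6, -6.9]
opening: 0.245
grasp_force: 84.4
```

```bash
python3 go.py 560.8 97.8 191.5 -.7
```

```text
t 20.675 [560.2  97.9 190.6] [ 3.14e+00  1.00e-03 -6.34e-01] F [-0.4 -0.6 -6.9] T [-0.2   0.01  0.24] q [ 0.17  0.31  1.79 -0.    1.04  2.37]
[0.0004, 0.0003, 0.0212] [0.0022, -0.0011, -0.0035] rows 0.4
```

Request:
carry_out --pt "0 0 0.01 0 0 0 1" --pt "0 0 0.02 0 0 0 1" --pt "0 0 0.02 0 0 0 1"

```text
clock: 21.05
eef_pos: [560.2, 97.9, 190.7]
tcp_rot: [3.14, 0.001, -0.699]
contact_force: [-0.6, -0.3, -11.1]
opening: 0.245
grasp_force: 84.5
```

```bash
python3 go.py 560.8 97.8 240 -.6 472.2 -23 240 0.05
```

```text
t 21.05 [560.2  97.9 190.7] [ 3.14e+00  1.00e-03 -6.99e-01] F [ -0.6  -0.3 -11.1] T [-0.14  0.23  1.26] q [ 0.17  0.31  1.79 -0.    1.04  2.44]
[0.0004, 0.0003, -0.0316] [0.0021, -0.0009, -0.1972] rows 0.8
[0.0003, 0.0004, -0.2385] [0.0418, 0.597, -0.1965] rows 4.0
```

Torque has jumped to 1.26 N m, so nut 1 is at its stop. I'll back off, lift and go to nut 3.

Request:
carry_out --pt "0 0 -0.04 0 0 0 1" --pt "0 0 -0.04 0 0 -0.1 1" --pt "0 0 -0.08 0 0 -0.196 1" --pt "0 0 -0.13 0.02 0.2 -0.196 1" --pt "0 0 -0.18 0.03 0.4 -0.196 1" --pt "0 0 -0.238 0.042 0.595 -0.196 1" --pt "0 0 -0.238 0.042 0.595 -0.196 1" --pt "0 0 -0.238 0.042 0.595 -0.196 1"

```text
clock: 22.05
eef_pos: [474.2, -22.4, 241.3]
tcp_rot: [-3.141, -0.003, 0.044]
contact_force: [0.4, -0.1, -3.3]
opening: 0.249
grasp_force: 84.9
```

Request:
carry_out --pt "0 0 0 0 0 0 1" --pt "0 0 0 0 0 0 1"

```text
clock: 22.3
eef_pos: [473.6, -21.9, 240.3]
tcp_rot: [-3.141, -0.0, 0.048]
contact_force: [-0.6, -0.0, -3.2]
opening: 0.244
grasp_force: 84.9
```

```bash
python3 go.py 472.5 -23 192 .05
```

```text
t 22.3 [473.6 -21.9 240.3] [-3.141 -0.     0.048] F [-0.6 -0.  -3.2] T [ 0.02  0.02 -0.04] q [-0.05  0.11  1.94  0.    1.1   1.47]
[-0.0001, -0.0001, -0.0007] [-0.0046, 0.0043, 0.1932] rows 0.8
```

Request:
carry_out --pt "0 0 0 -0.004 0.004 0.05 1" --pt "0 0 0 -0.004 0.004 0.12 1" --pt "0 0 0 -0.004 0.004 0.14 1" --pt "0 0 0 -0.004 0.004 0.15 1" --pt "0 0 0 -0.004 0.004 0.16 1"

```text
clock: 22.92
eef_pos: [472.3, -23.7, 200.4]
tcp_rot: [3.141, -0.0, 0.048]
contact_force: [0.1, -1.1, -2.7]
opening: 0.242
grasp_force: 85.0
```

```bash
python3 go.py 472.5 -23 192 .05
```

```text
t 22.925 [472.3 -23.7 200.4] [ 3.141 -0.     0.048] F [ 0.1 -1.1 -2.7] T [-0.36  0.07  0.02] q [-0.05  0.15  1.98 -0.    1.01  1.47]
[0.0001, -0.0001, -0.0007] [0.001, -0.0026, 0.0336] rows 0.1
```

Request:
carry_out --pt "0 0 0 0 0 0.02 1" --pt "0 0 0.03 0 0 0.032 1" --pt "0 0 0.08 0 0 0.032 1" --pt "0 0 0.13 0 0 0.034 1" --pt "0 0 0.18 0 0 0.036 1" --pt "0 0 0.23 0 0 0.038 1" --pt "0 0 0.27 0 0 0.04 1" --pt "0 0 0.27 0 0 0.04 1"

```text
clock: 23.92
eef_pos: [472.0, -23.3, 190.2]
tcp_rot: [-3.141, 0.0, -0.8]
contact_force: [0.5, 1.0, -2.9]
opening: 0.242
grasp_force: 85.0
```

Request:
carry_out --pt "0 0 0.01 0 0 0 1" --pt "0 0 0.02 0 0 0 1" --pt "0 0 0.02 0 0 0 1"

```text
clock: 24.3
eef_pos: [472.0, -23.4, 190.2]
tcp_rot: [-3.142, 0.0, -0.863]
contact_force: [-0.1, 1.8, -5.5]
opening: 0.244
grasp_force: 84.9
```

```bash
python3 go.py 472.5 -23 192 -.9
```

```text
t 24.3 [472.  -23.4 190.2] [-3.142  0.    -0.863] F [-0.1  1.8 -5.5] T [ 0.59 -0.14  0.77] q [-0.05  0.16  1.99  0.    0.99  2.38]
[-0.0, 0.0001, 0.0118] [0.0, -0.0024, -0.0073] rows 0.2
```

Nut 3 is at its stop too (0.77 N m). On to nut 2.

```bash
python3 go.py 456 81.3 240 .61
```

```text
t 24.3 [472.  -23.4 190.2] [-3.142  0.    -0.863] F [-0.1  1.8 -5.5] T [ 0.59 -0.14  0.77] q [-0.05  0.16  1.99  0.    0.99  2.38]
[-0.0001, 0.0, -0.4688] [-0.3598, -0.2236, -0.1993] rows 7.9
```

Request:
carry_out --pt "0 0 -0.04 0 0 0 1" --pt "0 0 -0.04 0 0 -0.1 1" --pt "0 0 -0.08 0 0 -0.199 1" --pt "0 0 -0.14 -0.1 -0.06 -0.199 1" --pt "0 0 -0.2 -0.2 -0.12 -0.199 1" --pt "0 0 -0.26 -0.3 -0.2 -0.199 1" --pt "0 0 -0.32 -0.36 -0.224 -0.199 1" --pt "0 0 -0.38 -0.36 -0.224 -0.199 1"

```text
clock: 25.3
eef_pos: [455.9, 82.1, 240.2]
tcp_rot: [3.141, -0.0, 0.333]
contact_force: [-0.4, -0.6, -3.9]
opening: 0.247
grasp_force: 84.9
```

Request:
carry_out --pt "0 0 -0.05 0 0 0 1" --pt "0 0 -0.09 0 0 0 1" --pt "0 0 -0.09 0 0 0 1" --pt "0 0 -0.09 0 0 0 1"

```text
clock: 25.8
eef_pos: [456.2, 81.1, 240.1]
tcp_rot: [3.141, -0.0, 0.605]
contact_force: [0.3, -0.2, -2.3]
opening: 0.239
grasp_force: 85.0
```

```bash
python3 go.py 456 81.3 192 .61
```

```text
t 25.8 [456.2  81.1 240.1] [ 3.141 -0.     0.605] F [ 0.3 -0.2 -2.3] T [ 0.01 -0.01 -0.06] q [ 0.17  0.09  1.96 -0.    1.1   1.14]
[0.0001, -0.0, -0.0015] [-0.0003, -0.0011, 0.1924] rows 0.8
```

Request:
carry_out --pt "0 0 0 0 0 0.05 1" --pt "0 0 0 0 0 0.12 1" --pt "0 0 0 0 0 0.14 1" --pt "0 0 0 0 0 0.15 1" --pt "0 0 0 0 0 0.16 1"

```text
clock: 26.42
eef_pos: [456.5, 81.0, 199.9]
tcp_rot: [3.141, -0.0, 0.608]
contact_force: [1.5, -2.2, -2.5]
opening: 0.246
grasp_force: 85.1
```

Request:
carry_out --pt "0 0 0 0 0 0.02 1" --pt "0 0 0.03 0 0 0.032 1" --pt "0 0 0.08 0 0 0.032 1" --pt "0 0 0.13 0 0 0.034 1" --pt "0 0 0.18 0 0 0.036 1" --pt "0 0 0.23 0 0 0.038 1" --pt "0 0 0.27 0 0 0.04 1" --pt "0 0 0.27 0 0 0.04 1"

```text
clock: 27.42
eef_pos: [455.9, 81.0, 189.6]
tcp_rot: [3.141, 0.0, -0.239]
contact_force: [1.6, -2.3, -2.9]
opening: 0.241
grasp_force: 84.9
```

Request:
carry_out --pt "0 0 0.01 0 0 0 1" --pt "0 0 0.02 0 0 0 1" --pt "0 0 0.02 0 0 0 1"

```text
clock: 27.8
eef_pos: [455.7, 80.7, 189.6]
tcp_rot: [3.14, 0.001, -0.301]
contact_force: [1.1, -4.5, -3.8]
opening: 0.243
grasp_force: 84.7
```

```bash
python3 go.py 456 81 192 -.4
```

```text
t 27.8 [455.7  80.7 189.6] [ 3.14e+00  1.00e-03 -3.01e-01] F [ 1.1 -4.5 -3.8] T [-1.38 -0.27  0.53] q [ 0.17  0.15  2.01 -0.    0.98  2.05]
[0.0005, 0.0001, 0.0314] [0.0007, -0.0015, -0.0094] rows 0.5
```

One more small push to confirm the stop.

Request:
carry_out --pt "0 0 0.012 0 0 0 1" --pt "0 0 0.012 0 0 0 1"

```text
clock: 28.05
eef_pos: [455.6, 80.8, 189.6]
tcp_rot: [3.14, 0.001, -0.338]
contact_force: [0.4, -5.2, -5.8]
opening: 0.247
grasp_force: 84.9
```

```bash
python3 go.py 577.4 -6.5 240 .41
```

```text
t 28.05 [455.6  80.8 189.6] [ 3.14e+00  1.00e-03 -3.38e-01] F [ 0.4 -5.2 -5.8] T [-1.35 -0.19  1.16] q [ 0.17  0.15  2.01 -0.    0.98  2.08]
[0.0004, 0.0003, -0.2381] [0.5752, 0.168, -0.2015] rows 4.0
```

Nut 2 is home (1.16 N m). Now nut 4.

Request:
carry_out --pt "0 0 -0.04 0 0 0 1" --pt "0 0 -0.04 0 0 -0.1 1" --pt "0 0 -0.08 0 0 -0.201 1" --pt "0 0 -0.13 0.2 0.06 -0.201 1" --pt "0 0 -0.18 0.4 0.12 -0.201 1" --pt "0 0 -0.238 0.575 0.168 -0.201 1" --pt "0 0 -0.238 0.575 0.168 -0.201 1" --pt "0 0 -0.238 0.575 0.168 -0.201 1"

```text
clock: 29.05
eef_pos: [576.8, -5.7, 239.7]
tcp_rot: [-3.14, 0.001, 0.405]
contact_force: [0.2, 0.7, -3.3]
opening: 0.24
grasp_force: 84.9
```

Request:
carry_out --pt "0 0 0 0 0 0 1" --pt "0 0 0 0 0 0 1"

```text
clock: 29.3
eef_pos: [577.1, -5.7, 240.5]
tcp_rot: [-3.141, -0.0, 0.407]
contact_force: [0.1, 0.3, -2.2]
opening: 0.248
grasp_force: 84.9
```

```bash
python3 go.py 577.4 -6.5 192 .41
```

```text
t 29.3 [577.1  -5.7 240.5] [-3.141 -0.     0.407] F [ 0.1  0.3 -2.2] T [-0.03  0.   -0.05] q [-0.01  0.27  1.73  0.    1.14  1.15]
[-0.0001, -0.0001, -0.0009] [-0.0001, 0.0036, 0.194] rows 0.8
```

Request:
carry_out --pt "0 0 0 0 0.003 0.05 1" --pt "0 0 0 0 0.003 0.12 1" --pt "0 0 0 0 0.003 0.14 1" --pt "0 0 0 0 0.003 0.15 1" --pt "0 0 0 0 0.003 0.16 1"

```text
clock: 29.92
eef_pos: [578.0, -7.1, 200.2]
tcp_rot: [-3.142, -0.0, 0.407]
contact_force: [-0.9, -0.3, -2.2]
opening: 0.242
grasp_force: 84.9
```

Request:
carry_out --pt "0 0 0 0 0 0.02 1" --pt "0 0 0.03 0 0 0.032 1" --pt "0 0 0.08 0 0 0.032 1" --pt "0 0 0.13 0 0 0.034 1" --pt "0 0 0.18 0 0 0.036 1" --pt "0 0 0.23 0 0 0.038 1" --pt "0 0 0.27 0 0 0.04 1" --pt "0 0 0.27 0 0 0.04 1"

```text
clock: 30.92
eef_pos: [577.7, -7.3, 190.1]
tcp_rot: [3.141, 0.0, -0.44]
contact_force: [-1.0, -0.4, -3.5]
opening: 0.243
grasp_force: 84.7
```

Request:
carry_out --pt "0 0 0.01 0 0 0 1" --pt "0 0 0.02 0 0 0 1" --pt "0 0 0.02 0 0 0 1"

```text
clock: 31.3
eef_pos: [577.6, -7.2, 190.0]
tcp_rot: [3.141, 0.0, -0.503]
contact_force: [-1.7, -3.5, -5.7]
opening: 0.243
grasp_force: 84.6
```

```bash
python3 go.py 577 -7 192 -.6
```

```text
t 31.3 [577.6  -7.2 190. ] [ 3.141  0.    -0.503] F [-1.7 -3.5 -5.7] T [-0.85  0.2   0.57] q [-0.01  0.32  1.78 -0.    1.04  2.06]
[0.0003, 0.0001, 0.0308] [-0.0025, 0.0003, -0.0079] rows 0.5
```

Request:
carry_out --pt "0 0 0.012 0 0 0 1" --pt "0 0 0.012 0 0 0 1"

```text
clock: 31.55
eef_pos: [577.5, -7.2, 190.0]
tcp_rot: [3.141, 0.0, -0.54]
contact_force: [-0.9, -3.2, -6.4]
opening: 0.241
grasp_force: 84.9
```

```bash
python3 go.py 485 -240 240 .3
```

```text
t 31.55 [577.5  -7.2 190. ] [ 3.141  0.    -0.54 ] F [-0.9 -3.2 -6.4] T [-0.81  0.28  1.13] q [-0.01  0.32  1.78 -0.    1.04  2.1 ]
[0.0002, 0.0003, -0.2673] [0.161, 0.9893, -0.1992] rows 4.5
```

Nut 4 is home as well (1.13 N m). Lifting clear and carrying the wrench back to its place.

Request:
carry_out --pt "0 0 -0.04 0 0 0 1" --pt "0 0 -0.04 0 0 -0.1 1" --pt "0 0 -0.08 0 0 -0.2 1" --pt "0 0 -0.13 0.05 0.25 -0.2 1" --pt "0 0 -0.18 0.1 0.5 -0.2 1" --pt "0 0 -0.23 0.15 0.75 -0.2 1" --pt "0 0 -0.26 0.16 0.99 -0.2 1" --pt "0 0 -0.26 0.16 0.99 -0.2 1"

```text
clock: 32.55
eef_pos: [483.3, -242.9, 240.9]
tcp_rot: [3.141, -0.001, 0.272]
contact_force: [0.0, -0.2, -2.3]
opening: 0.246
grasp_force: 85.0
```

Request:
carry_out --pt "0 0 0 0 0 0 1" --pt "0 0 0 0 0 0 1"

```text
clock: 32.8
eef_pos: [485.4, -238.7, 240.5]
tcp_rot: [-3.141, -0.001, 0.276]
contact_force: [-0.1, 1.0, -2.8]
opening: 0.246
grasp_force: 85.0
```

```bash
python3 go.py 485 -245 98 .3;  python3 - <<'E'
from h import *
im=r.grab_frame("top");cv2.imwrite("pics/t7.png",cv2.resize(im[155:265,245:365,::-1],None,fx=5,fy=5,interpolation=cv2.INTER_CUBIC))
W=np.linspace(0,np.pi,6,endpoint=False)-.8
for d in r.silhouettes("top","nut_1"):
    if d["region"].sum()>400 or d['score']<.3: continue
    x,y=ray("top",d["position"][::-1],98)
    print("nut",np.round(d["position"]),d["score"],fit([("top",d["region"])],[box(33.5,3.5,90.5,111.5),cyl(12.5,82,96),cyl(6,87,114)],[x,y,W]))
E
```

```text
t 32.8 [ 485.4 -238.7  240.5] [-3.141e+00 -1.000e-03  2.760e-01] F [-0.1  1.  -2.8] T [-0.    0.06 -0.06] q [-0.46  0.21  1.8   0.    1.12  0.83]
[-0.0001, -0.0003, -0.0077] [-0.0089, 0.0241, 0.5698] rows 2.3
nut [239. 285.] 0.69 [ 4.54055e+02  8.02220e+01 -1.75000e-01  5.17000e-01]
nut [186. 325.] 0.6 [ 5.78244e+02 -8.05400e+00 -3.34000e-01  5.91000e-01]
nut [194. 282.] 0.54 [ 5.61387e+02  9.72590e+01 -4.80000e-01  5.27000e-01]
nut [234. 333.] 0.42 [472.977 -23.949  -0.685   0.496]
```

View pics/t7.png

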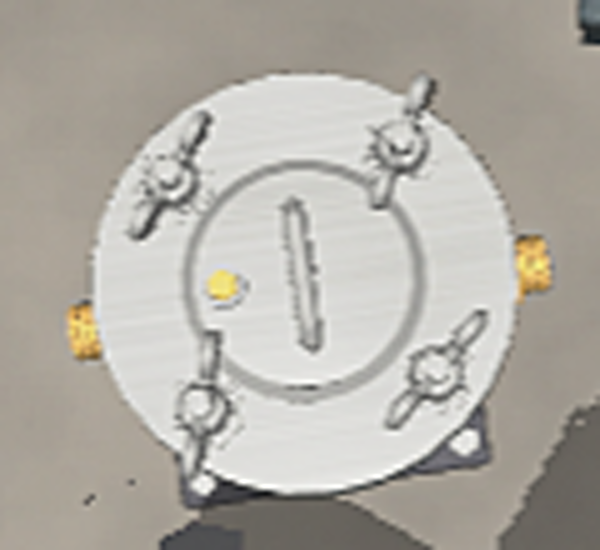

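All four nuts have now turned about 1.5 to 1.6 rad (nut 1 at (170,180), nut 2 (205,405), nut 3 (437,370), nut 4 (402,145)). With the torque jumps, that puts them at their stops. Setting the wrench down.

Request:
carry_out --pt "0 0 0 0 0.02 0.2 1" --pt "0 0 0 0 0.02 0.4 1" --pt "0 0 0 0 0.02 0.52 1" --pt "0 0 0 0 0.02 0.56 1" --pt "0 0 0 0 0.02 0.574 1" --pt "0 0 0 0 0.02 0.574 1" --pt "0 0 0 0 0.02 0.574 1"

```text
clock: 33.78
eef_pos: [486.7, -244.9, 98.0]
tcp_rot: [3.14, -0.001, 0.275]
contact_force: [0.2, -0.6, -3.3]
opening: 0.244
grasp_force: 84.8
```

Request:
carry_out --pt "0 0 0 0 0 0.006 1" --pt "0 0 0 0 0 0.012 1" --pt "0 0 0 0 0 0.012 1"

```text
clock: 34.15
eef_pos: [485.8, -244.6, 93.7]
tcp_rot: [-3.141, 0.0, 0.275]
contact_force: [-0.5, -0.5, -3.7]
opening: 0.243
grasp_force: 84.8
```

Request:
carry_out --pt "0 0 0 0 0 0.004 1" --pt "0 0 0 0 0 0.008 1" --pt "0 0 0 0 0 0.008 1"

```text
clock: 34.52
eef_pos: [486.2, -244.7, 93.0]
tcp_rot: [3.141, -0.0, 0.275]
contact_force: [-3.0, 1.3, 12.3]
opening: 0.241
grasp_force: 87.4
```

Request:
carry_out --pt "0 0 0 0 0 -0.004 1" --pt "0 0 0 0 0 -0.004 0.3" --pt "0 0 0 0 0 -0.004 0" --pt "0 0 0 0 0 -0.004 -0.5" --pt "0 0 0 0 0 -0.004 -1" --pt "0 0 0 0 0 -0.004 -1" --pt "0 0 0 0 0 -0.004 -1"

```text
clock: 35.4
eef_pos: [485.9, -244.6, 92.8]
tcp_rot: [-3.142, 0.0, 0.275]
contact_force: [-0.4, 0.1, 0.7]
opening: 1.004
grasp_force: 0.0
```

Request:
carry_out --pt "0 0 0 0 0 -0.1 -1" --pt "0 0 0 0 0 -0.3 -1" --pt "0 0 0 0 0 -0.6 -1" --pt "0 0 0 -0.4 0 -0.6 -1" --pt "0 0 0 -0.7 0.2 -0.6 -1" --pt "0 0 0 -0.7 0.2 -0.6 -1" --pt "0 0 0 -0.7 0.2 -0.6 -1" --pt "0 0 0 -0.7 0.2 -0.6 -1"

```text
clock: 36.4
eef_pos: [331.1, -340.2, 242.9]
tcp_rot: [-3.142, -0.001, 0.274]
contact_force: [-0.1, -0.1, 0.0]
opening: 1.0
grasp_force: 0.0
```

Run:
```python
from h import *
im=r.grab_frame("side");cv2.imwrite("pics/s8.png",cv2.resize(im[130:310,230:430,::-1],None,fx=3.2,fy=3.2,interpolation=cv2.INTER_CUBIC));print(r.sense()["contact_force"])
```

```text
[ 0.4395838   1.15352041 -0.08971047]
```

View pics/s8.png

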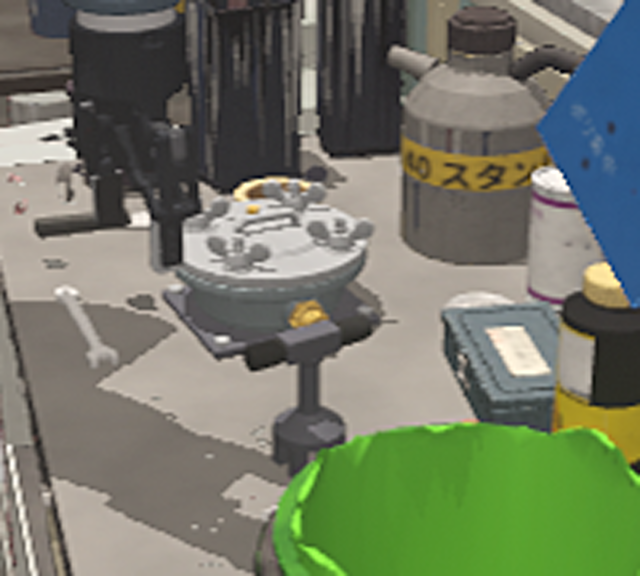

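The wrench stands upright at about (308,400), clear of the strainer. The cover is flush and the gripper is free, so I'm handing it in.

```bash
python3 -c "
from rig import r
print(r.sign_off())"
```

```text
the job is handed in; nothing more can be done
None
```

I drew all four wing nuts down crosswise in two passes to their stops, the cover looks flush in the last picture, and the wrench is standing upright on the bench clear of the strainer; the job was handed in at about 36 s, with no verdict returned.

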